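# Start a reducer run-in stand in low gear

### The job

Get the gear-reducer run-in stand running in low gear. First pull out the T-handle key that was left standing in the coupling's clamp screw and hang it upright in the empty middle slot of the key rack; next lift the shift lever's black pull knob, swing the lever out of neutral to the notch marked with one dot (never the two-dot notch) and let the pin drop fully in. Only then twist the spring-return start knob clockwise to its stop, hold it there for a good second and let go so that it springs home, without pressing the emergency stop or moving anything else on the bench.

Things in the scene. Friction and masses are not known exactly. Their poses are not given: they have to be found in the camera images.
- stand: Run-in stand, fixed; place and yaw vary. Grey base 200 (x) x 440 (y) x 20 mm, origin under its middle, x away from the operator. Along y: blue motor (+162 mm, top at 156), green gear housing (+30 mm, 150 x 130 mm, top at 145), steel coupling (-85 mm), upright bracket (-136 mm, 150 mm wide, top at 175), round reducer (top at 164).
- clamp_hole (a point): Mouth of the coupling's hole in which the key stands: vertical, 10 mm diameter, 18 mm deep, 150 mm above the bench.
- tkey: T-handle key standing in the coupling's hole, 0.1 to 0.2 kg, yaw varies. Origin at the middle of its crossbar: black cylinder 12 mm diameter, 70 mm long along its y, 242 mm above the bench. Below it a black hub of 22 mm diameter down to a shoulder at z = -28 mm; steel shaft 9 mm diameter down to z = -110 mm, 18 mm of it in the hole. Grip the crossbar from above, fingers closing along its x.
- rack: Key rack, fixed, left or right of the stand, place and yaw vary. Grey sheet steel; foot 100 x 250 x 6 mm, origin under its middle, x to its back. Plate 255 mm wide, upper face 130 mm high, front edge at x = -34 mm; slots 13 mm wide, open to the front, ending at x = +10 mm, at y = -85, 0 and +85 mm. A lip along the front edge, x = -34 to -30 mm, rises to 134 mm. A sheet stands under the plate at x = 30 mm.
- free_slot (a point): Crossbar's middle when the key hangs in the empty middle slot: rack frame (-6, 0, 158) mm; axes of the rack. The key comes from the front (-x) with its shaft in the slot and its hub's shoulder above the lip, and is lowered until the shoulder rests on the plate behind the lip, upright. Crossbar best along this y, so that the fingers lie in front of and behind it.
- shift (a joint): Swing of the shift lever about its vertical pivot, rad. 0 = pointing to the stand's -x, growing towards the coupling (stand's -y). Starts in the wide neutral gap (free from -0.13 to 0.13). +0.60 = one-dot notch (low gear), -0.60 = two-dot notch, stops at +-0.70. Friction about 1.2 N at the knob. Between the gaps the pin must be lifted over the quadrant's teeth.
- plunger (a joint): Lift of the pull knob and its pin, m: 0 = down in a gap, 0.015 = fully up; on top of the teeth it reads 0.010, so lift it 12 to 14 mm to swing. Spring pushes down with 5 N at 0 and 8.5 N at 0.014. Notches are 13 mm wide, the pin 8 mm with a round end: it drops in when let go within about 3 mm of the notch's middle.
- pull_knob (a point): Middle of the gripping height of the black upright pull knob at the lever's end: cylinder 26 mm diameter, 32 mm high, this point 16 mm under its top. Moves with lever and pin; 199 mm above the bench when down. Lever arm's end under it is 24 mm wide, its top 22 mm below this point when down.
- lever_pivot (a point): On the lever's pivot axis, 100 mm from pull_knob and level with it when down; axes of the stand. The pull knob follows a circle of 100 mm radius about the vertical through this point. The pivot's head is 38 mm in diameter, its top 9 mm below this point.
- low_notch (a point): Where pull_knob is when the pin is fully down in the one-dot notch.
- station: Start station, fixed, right or left of the stand, place and yaw vary: grey steel box 110 (x) x 260 (y) x 70 mm high, origin under its middle. On its top: start knob at y = 0, pilot lamp at y = -65 mm (34 mm diameter, 10 mm high), key switch at y = -104 mm (6 mm high), red emergency stop at y = +85 mm.
- start (a joint): Turn of the start knob, rad: 0 = home, 1.05 = at its stop; grows clockwise seen from above. A spring returns it: 0.05 N m at home, 0.155 N m at the stop.
- start_grip (a point): On the start knob's vertical axis at gripping height, 104 mm above the bench, 34 mm over the station's top; its x lies along the grip bar and turns with it. Black bar 42 mm long, 12 mm wide, from 10 to 42 mm over the station's top, on a disc of 33 mm and a collar of 36 mm diameter. Home, the bar is turned 0.52 rad anticlockwise from the station's x.
- estop (a joint): Travel of the emergency stop, m: 0 = out, 0.006 = pressed. Red mushroom 38 mm in diameter, 22 mm high over the station's top, on a collar of 54 mm, centre 85 mm from the start knob's axis: the collar's edge is 58 mm from that axis, so do not open the fingers fully beside the knob. Not to be pressed.
- small_tkey: Smaller T-key hanging in the rack's +y slot (crossbar 60 mm). Origin in the crossbar's middle. Leave alone.
- large_tkey: Larger T-key hanging in the rack's -y slot (crossbar 76 mm). Origin in the crossbar's middle. Leave alone.
- grease_can: Steel can, 56 mm diameter, 125 mm high, standing in front of the stand. Origin under its middle. Leave alone.
- bearing: Steel bearing ring lying flat, 68 mm diameter, 19 mm high. Origin under its middle. Leave alone.
- spanner: Spanner lying flat, 170 mm long along its x. Leave alone.
- jaw: Aluminium gripper jaw, L-shaped, 30 x 75 mm, 60 mm high. Origin under its middle. Leave alone.
- carton: Closed cardboard carton 100 x 70 x 55 mm. Origin under its middle. Leave alone.
- steel_block: Dark steel block 50 x 100 x 30 mm. Origin under its middle. Leave alone.
Things that resemble listed ones, but are neither listed nor needed, are in the scene too. Leave any green or red look-alike of the tkey alone.

How it is judged:
By the outcome, as a careful person would: the job done as asked, in the order asked, and still so for the second after the job is handed in, with the robot touching nothing.
It also fails if it takes over 72 s, if anything falls off the work surface, if the arm or the gripper's body presses on something with over 40 N, if the wrist force passes 120 N, or if a joint passes its speed limit or range.

### The arm

A 6-joint arm with a two-finger parallel gripper is mounted at the origin on the work surface. World frame = base frame: x ahead of the robot, y to its left, z up, the work surface at z = 0. Lengths are in m, angles in degrees, forces in N, time in s.
With the tool pointing down it reaches from about 0.325 to 0.775 m from the base axis. Payload 5.5 kg.
Tool frame: the origin (TCP) lies at the centre of the arm's flange, where the gripper is bolted on; the fingertips stand 182 mm ahead of it and the grasp point (between the pads) lies 163 mm ahead of it; z points along the fingers, y is the direction in which the jaws open and shut (so a half turn about z gives the same grasp; the last joint's range is limited). The gripper opens to 88 mm and grips with 3 to 60 N. Pads are 20 mm wide; open, the fingers measure 115 mm over their backs; the gripper's body (75 mm by 178 mm) begins 61 mm behind the grasp point.
Start: joints at [62.183, 5.22, 70.514, -0, 104.267, -3.249], TCP at [0.249, 0.546, 0.405] pointing down, gripper open.
Joint ranges: [-164.24, 164.24], [-49.07, 125.15], [9.68, 141.18], [-86.29, 266.29], [3.28, 154.24], [-151.56, 151.56]. Speed limits (degrees/s): [147.25, 147.25, 172.46, 180, 180, 180].

### API

Orientations are given as [roll, pitch, yaw] about the fixed x, y, z axes, in that order (R = Rz(yaw) Ry(pitch) Rx(roll)).
In Python, from station import r gives the robot as it stands. The module is installed in compiled form; this text tells all that it offers. Calls block until the motion is done:
- r.reach(position, orientation): joint-space move of the TCP to a pose.
- r.servo_line(position, rotation=None, speed=0.15): straight line of the TCP; rotation=None keeps the orientation; speed is the mean speed in m/s.
- r.move_joints(angles): joint-space move.
- r.let_go() and r.grab(squeeze=None): open the fingers fully, or close them until they stop; squeeze is the grip in N (None keeps the last).
- r.wait(seconds).
- r.inverse_kinematics(position, orientation): joint angles nearest the present ones, or None.
- r.sense(): the state.
- r.snapshot(name): name is "scene" or "top" or "wrist"; returns a dict with "frame" (480x640x3 uint8, red, green, blue), "fx", "fy", "cx", "cy" (pixels), "R" (3x3) and "t" (3): a world point X has camera coordinates R X + t. Camera axes: x right, y down, z forward; pixel columns grow to the right and rows downward; lengths in m; the calibration is good to about 2 mm. A picture is of the moment at which its call begins. There is no depth.
A pose or a line that the arm cannot do raises r.IKError and nothing moves.
- r.hand_in(): hands the job in, once; it reports no verdict.
The state is a dict: "clock": time; "joints": joint angles; "joint_vel": joint speeds; "joint_torque": joint torques, N m; "tcp_pos": TCP position; "orientation": TCP orientation; "contact_force": force on the tool from outside, world axes, zero at the start; "torque": the same for the moment, N m; "opening": finger opening in m.
Only numpy, scipy, OpenCV 4.12 (cv2) and the standard library are available. Lean on these libraries where they do the work, as an engineer would, in place of code of your own. Each camera call takes 0.05 s, during which the arm holds its last target.

## Working session

There is one attempt and no reset: what is moved stays moved. The work goes in short steps, each a Python script; the robot and the scene stay as the last script left them, time stands still between calls to the robot, and variables do not carry over. Pictures are saved under pics/ and viewed, and the job is handed in when it is done.

```bash
mkdir -p pics
cat > h.py <<'E'
from station import r
import numpy as np, cv2, json, pickle
def snap(cam,name):
    s=r.snapshot(cam); cv2.imwrite(f'pics/{name}.png',s['frame'][:,:,::-1]); pickle.dump(s,open(f'pics/{name}.pkl','wb')); return s
def load(n): return pickle.load(open(f'pics/{n}.pkl','rb'))
def ray(s,u,v):
    d=np.array([(u-s['cx'])/s['fx'],(v-s['cy'])/s['fy'],1.]); R=np.array(s['R']);t=np.array(s['t'])
    return -R.T@t, R.T@d
def atz(s,u,v,z):
    c,d=ray(s,u,v); return c+d*(z-c[2])/d[2]
def tri(*obs):
    A=np.zeros((3,3));b=np.zeros(3)
    for s,u,v in obs:
        c,d=ray(s,u,v); d/=np.linalg.norm(d); P=np.eye(3)-np.outer(d,d); A+=P;b+=P@c
    X=np.linalg.solve(A,b)
    return X,[np.linalg.norm(proj(s,X)-np.array([u,v])) for s,u,v in obs]
def proj(s,X):
    c=np.array(s['R'])@X+np.array(s['t']); return np.array([s['fx']*c[0]/c[2]+s['cx'],s['fy']*c[1]/c[2]+s['cy']])
def crop(n,x0,y0,w,h,k,out):
    im=cv2.imread(f'pics/{n}.png')[y0:y0+h,x0:x0+w]; cv2.imwrite(f'pics/{out}.png',cv2.resize(im,None,fx=k,fy=k,interpolation=cv2.INTER_CUBIC))
E
python3 - <<'E'
from h import *
for c in ['scene','top','wrist']:
    s=snap(c,c+'0'); print(c,s['fx'],s['cx'],s['cy'],-np.array(s['R']).T@np.array(s['t']),np.round(s['R'],2).tolist())
print(r.sense())
E
```

```text
scene 480.8381018558033 318.7582884103556 227.32451908018592 [ 1.32181919 -0.74401592  0.97364095] [[0.73, 0.68, -0.02], [0.42, -0.46, -0.78], [-0.54, 0.57, -0.62]]
top 532.1027274239242 320.08511483643196 247.64507566764456 [0.53484499 0.01257726 1.32019612] [[0.02, -1.0, 0.0], [-1.0, -0.02, -0.05], [0.05, -0.0, -1.0]]
wrist 432.367209706326 318.05971205641197 241.5644165108241 [0.17709702 0.57906194 0.38469912] [[0.42, 0.91, -0.0], [0.87, -0.4, 0.29], [0.26, -0.12, -0.96]]
{'clock': 0.15, 'joints': array([ 6.21832787e+01,  5.25326820e+00,  7.05647387e+01,  1.53831001e-03,
        1.04265224e+02, -3.24772424e+00]), 'joint_vel': array([-0.03253265, -0.0215449 , -0.17145049,  0.03646935,  0.02825275,
       -0.03636082]), 'joint_torque': array([ 1.50189506e-03, -4.47044957e+01, -4.06906486e+01,  6.98493747e-02,
        2.74357013e-02, -1.11507266e-04]), 'tcp_pos': array([0.24948752, 0.54573053, 0.40377843]), 'orientation': array([-1.79916987e+02, -6.20433136e-03,  1.55431376e+02]), 'contact_force': array([-0.37806487,  0.21803129, -0.10783089]), 'torque': array([-0.03794242, -0.03342448,  0.04918314]), 'opening': 0.08750771261025136}
```

View pics/scene0.png

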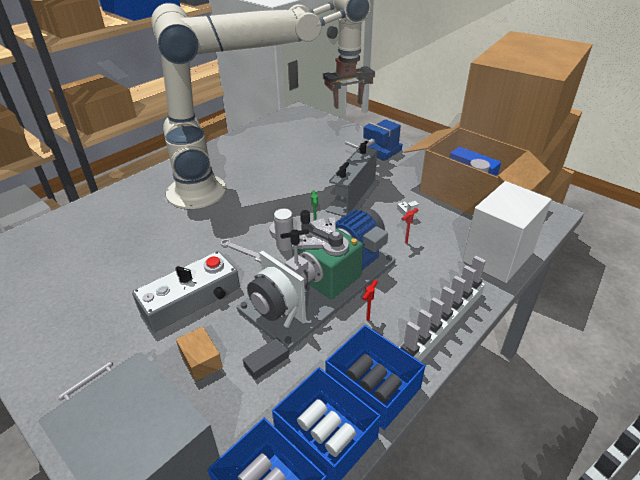

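View pics/top0.png

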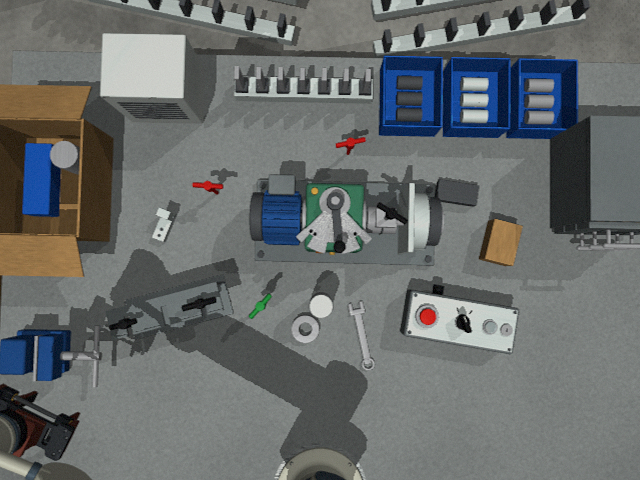

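View pics/wrist0.png

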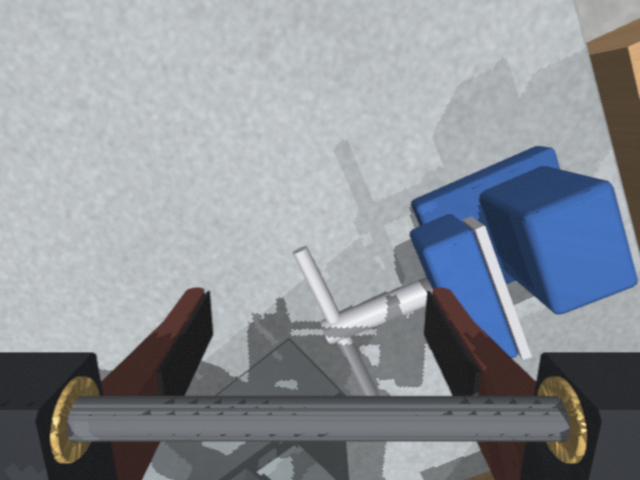

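The target tkey could be the black bar in the coupling at top (393,213), the red keys at (208,186) and (350,144), the green key at (260,306), or the rack keys at (122,324) and (200,302). By the description it is the black one at (393,213). I'll check it in a close crop.

Run:
```python
from h import *
crop('top0',240,160,220,120,3.6,'c1')
crop('top0',90,270,160,90,5,'c2')
crop('top0',390,270,140,100,5,'c3')
crop('scene0',220,190,180,150,4.4,'c4')
```

```text
(no output)
```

View pics/c1.png

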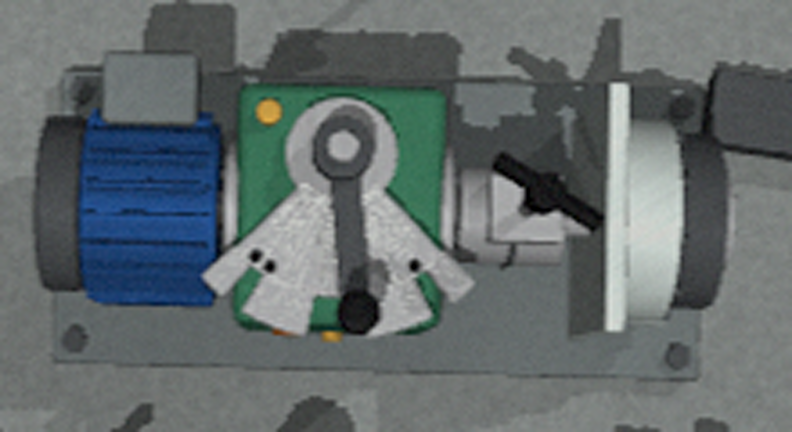

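View pics/c2.png

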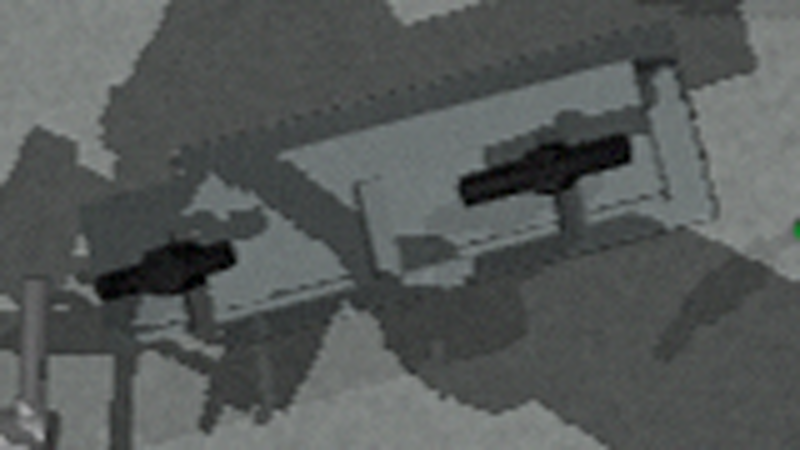

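View pics/c3.png

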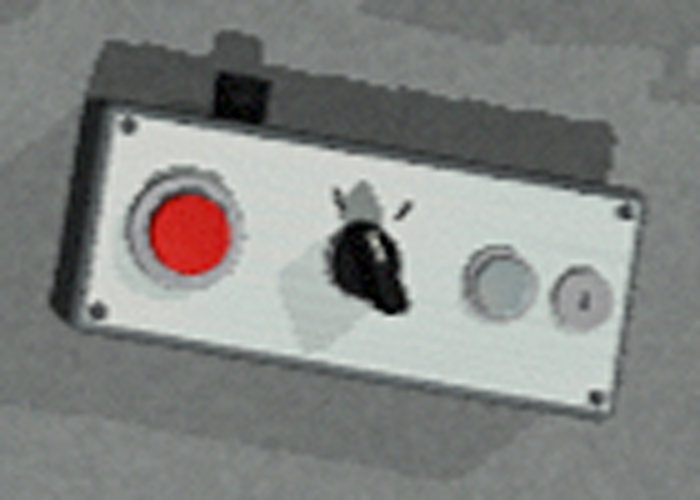

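View pics/c4.png

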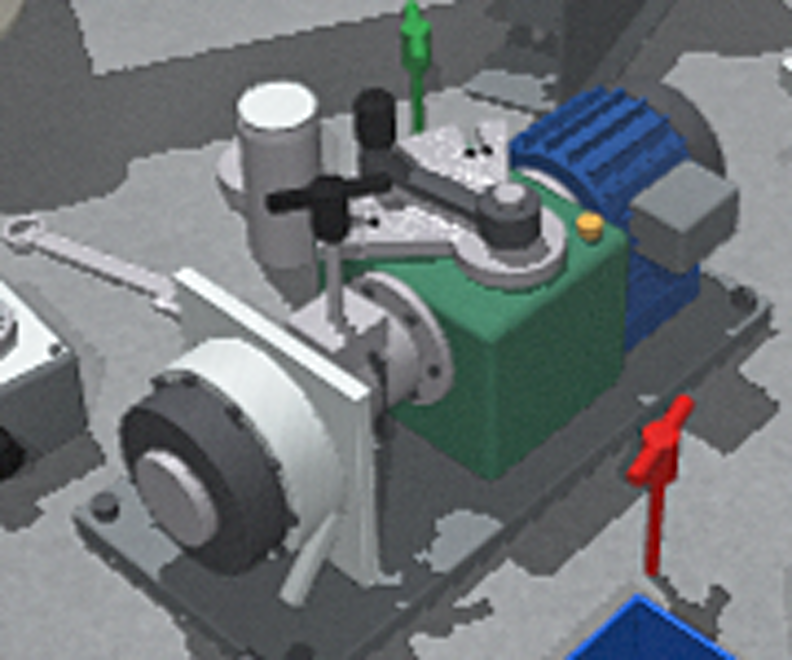

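Confirmed: the black key stands in the coupling at c1 (550,190), which is top (393,213), and it's upright in the scene view. Next I need scene crops of the rack and station.

Run:
```python
from h import *
crop('scene0',300,110,120,100,6,'c5')
crop('scene0',125,235,125,100,6,'c6')
crop('scene0',255,195,100,80,7.5,'c7')
crop('top0',330,180,100,80,7.5,'c8')
```

```text
(no output)
```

View pics/c5.png

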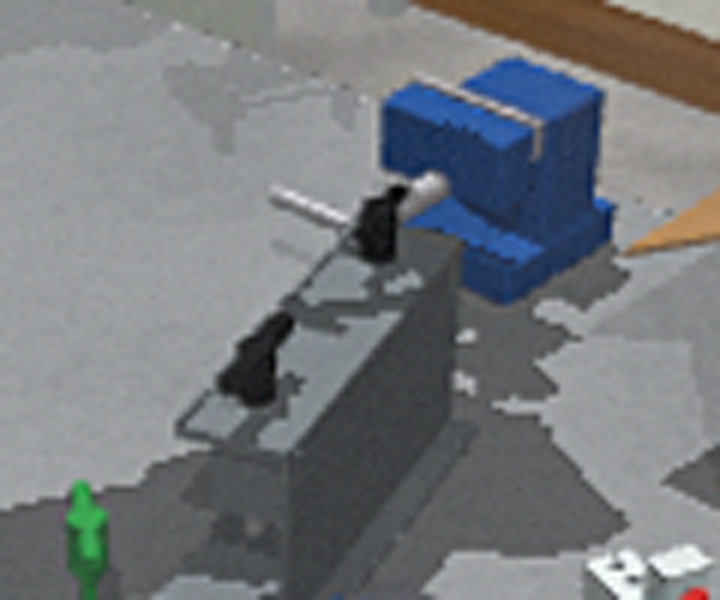

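View pics/c6.png

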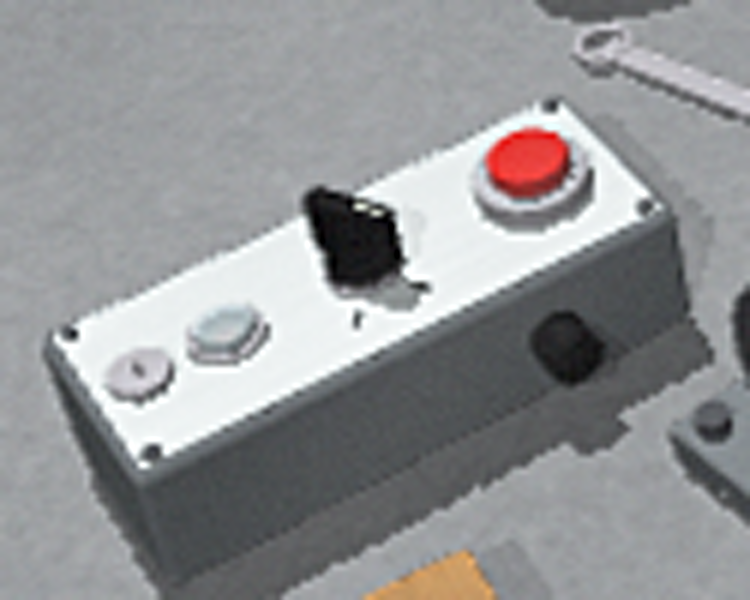

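View pics/c7.png

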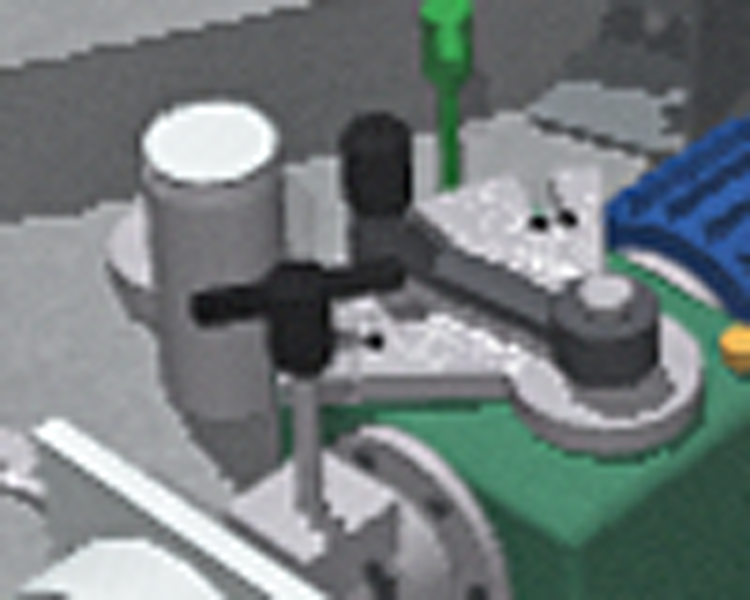

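View pics/c8.png

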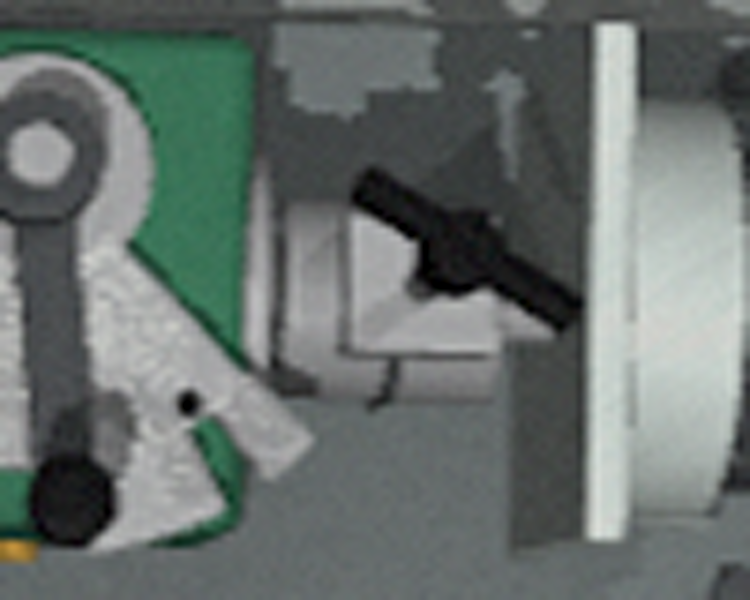

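Run:
```python
from h import *
T=load('top0');S=load('scene0')
t8=lambda u,v:(T,330+u/7.5,180+v/7.5); s7=lambda u,v:(S,255+u/7.5,195+v/7.5)
t3=lambda u,v:(T,390+u/5,270+v/5); s6=lambda u,v:(S,125+u/6,235+v/6)
t2=lambda u,v:(T,90+u/5,270+v/5); s5=lambda u,v:(S,300+u/6,110+v/6)
t1=lambda u,v:(T,240+u/3.6,160+v/3.6)
def P(n,a,b,z):
    X,e=tri(a,b); print(n,X.round(4),np.round(e,1),'atz top',atz(*a,z).round(4),'scene',atz(*b,z).round(4))
P('key e1',t8(370,187),s7(205,305),.242)
P('key e1alt',t8(370,187),s7(390,275),.242)
P('key e2',t8(567,317),s7(205,305),.242)
P('key mid',t8(465,252),s7(300,285),.242)
P('knob top',t8(72,498),s7(377,130),.215)
P('pivot',t8(42,153),s7(607,293),.190)
P('startknob top',t3(370,265),s6(350,215),.112)
P('lamp',t3(502,285),s6(228,325),.08)
P('estop top',t3(190,235),s6(530,155),.092)
P('keysw',t3(582,298),s6(140,372),.076)
P('st c FL',t3(75,325),s6(555,100),.07)
P('st c BL',t3(107,107),s6(680,208),.07)
P('st c BR',t3(645,190),s6(145,485),.07)
P('st c FR',t3(607,417),s6(48,345),.07)
P('rack key R',t2(548,170),s5(255,355),.158)
P('rack key L',t2(170,270),s5(378,225),.158)
P('plate BR',t2(640,60),s5(295,450),.13)
P('plate FR',t2(668,195),s5(180,430),.134)
for n,o,z in [('baseFL',t1(53,362),.02),('baseFR',t1(698,380),.02),('brk top F',t8(610,540),.175),('brk top B',t8(615,22),.175)]:
    print(n,atz(*o,z).round(4))
```

```text
key e1 [ 0.6545 -0.1316  0.2345] [14.8 12.5] atz top [ 0.6733 -0.1079  0.242 ] scene [ 0.6417 -0.1605  0.242 ]
key e1alt [ 0.6735 -0.1082  0.24  ] [0.1 0. ] atz top [ 0.6733 -0.1079  0.242 ] scene [ 0.6752 -0.11    0.242 ]
key e2 [ 0.64   -0.1609  0.2413] [0.7 0.6] atz top [ 0.639  -0.1618  0.242 ] scene [ 0.6417 -0.1605  0.242 ]
key mid [ 0.6566 -0.1334  0.2419] [0.3 0.3] atz top [ 0.6561 -0.1339  0.242 ] scene [ 0.6572 -0.133   0.242 ]
knob top [ 0.5888 -0.0294  0.2127] [0.2 0.1] atz top [ 0.5884 -0.0296  0.215 ] scene [ 0.5913 -0.0313  0.215 ]
pivot [ 0.6886 -0.0198  0.187 ] [0.3 0.2] atz top [ 0.6878 -0.0201  0.19  ] scene [ 0.6914 -0.0222  0.19  ]
startknob top [ 0.4237 -0.3225  0.1008] [0.9 0.7] atz top [ 0.4259 -0.3179  0.112 ] scene [ 0.4336 -0.3291  0.112 ]
lamp [ 0.4152 -0.3883  0.0767] [0.4 0.3] atz top [ 0.415  -0.3879  0.08  ] scene [ 0.4193 -0.3891  0.08  ]
estop top [ 0.4366 -0.2403  0.0888] [0.5 0.4] atz top [ 0.4362 -0.2405  0.092 ] scene [ 0.4407 -0.2414  0.092 ]
keysw [ 0.4091 -0.4275  0.0736] [0. 0.] atz top [ 0.4094 -0.4265  0.076 ] scene [ 0.4115 -0.4284  0.076 
[... 285 characters left out ...]
.4579  0.07  ] scene [ 0.4632 -0.4592  0.07  ]
st c FR [ 0.3532 -0.4426  0.0628] [0.3 0.3] atz top [ 0.3538 -0.4406  0.07  ] scene [ 0.3614 -0.4446  0.07  ]
rack key R [0.4598 0.2715 0.155 ] [0.3 0.2] atz top [0.4595 0.2703 0.158 ] scene [0.4634 0.2683 0.158 ]
rack key L [0.412  0.4369 0.1474] [0.1 0. ] atz top [0.413 0.433 0.158] scene [0.4237 0.4219 0.158 ]
plate BR [0.5106 0.2398 0.1315] [2.  1.4] atz top [0.5075 0.237  0.13  ] scene [0.5119 0.2451 0.13  ]
plate FR [0.4479 0.2243 0.1249] [0.4 0.2] atz top [0.448  0.2221 0.134 ] scene [0.4578 0.2145 0.134 ]
baseFL [0.559  0.1696 0.02  ]
baseFR [ 0.5558 -0.2683  0.02  ]
brk top F [ 0.5815 -0.1859  0.175 ]
brk top B [ 0.7313 -0.1854  0.175 ]
```

Both cameras agree and match the given sizes: slot spacing 170.7 mm vs 170, lever arm 100 mm, base 438 mm. Next I move over the rack for a wrist view.

Run:
```python
from h import *
p=np.array([.436,.353])+.03*np.array([-.277,.961])
r.reach([p[0],p[1],.50],[180,0,106.1])
s=snap('wrist','w1'); print(r.sense()['clock'],-np.array(s['R']).T@np.array(s['t']))
for X in [(.4362,.353,.134),(.4598,.271,.158),(.4125,.435,.158)]: print(proj(s,np.array(X)))
```

```text
1.2167 [0.40503546 0.45917605 0.48030812]
[318.84713147 248.40605782]
[318.70927664 353.29100437]
[318.95023519 147.09145907]
```

View pics/w1.png

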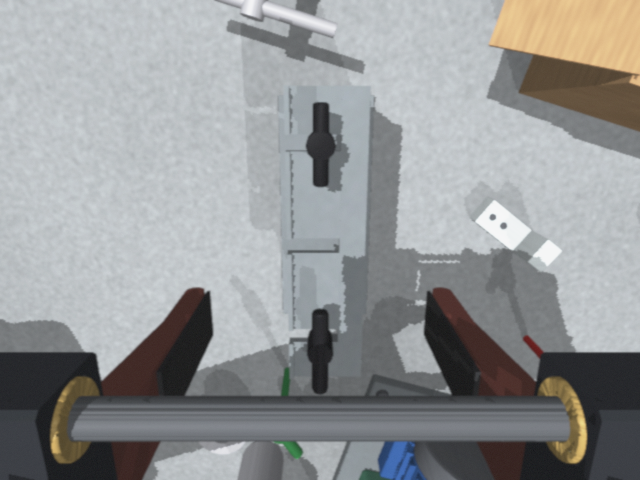

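Run:
```python
from h import *
crop('w1',260,80,130,300,2,'c9'); crop('w1',270,200,110,80,7,'c10')
```

```text
(no output)
```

View pics/c9.png

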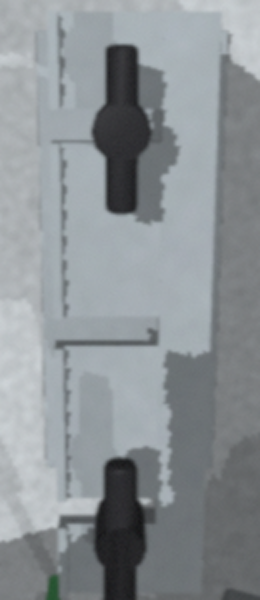

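View pics/c10.png

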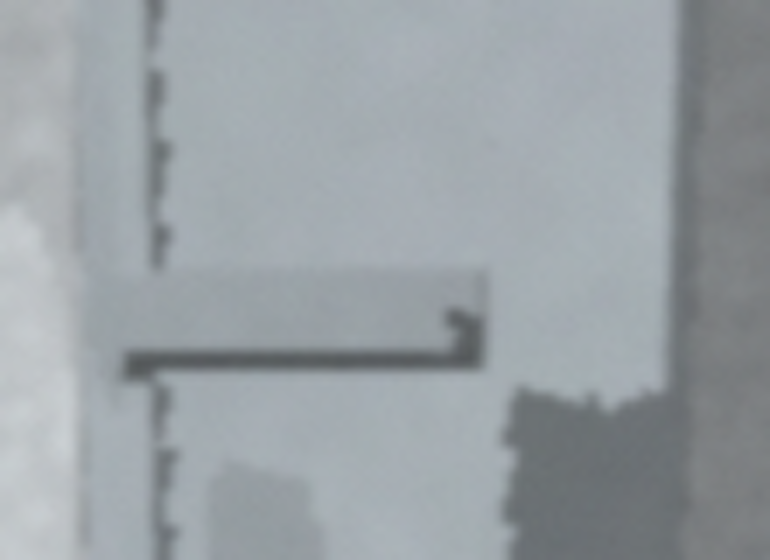

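Run:
```python
from h import *
s=load('w1')
f=lambda u,v,z:atz(s,270+u/7,200+v/7,z)
xa=np.array([np.cos(np.radians(16.1)),np.sin(np.radians(16.1)),0])
e=f(485,318,.13); print('end',e, 'free slot', e-xa*.016)
fr=f(125,318,.134); print('front',fr, np.linalg.norm((e-fr)[:2]), 'fs', fr+xa*.028)
t=f(400,268,.13);b=f(400,370,.13); print('width',np.linalg.norm(t-b))
q=lambda u,v,z:atz(s,260+u/2,80+v/2,z)
a=q(122,130,.164);c=q(120,537,.164);print(a,c,(a+c)/2,np.linalg.norm(a-c),np.degrees(np.arctan2(-(a-c)[0],(a-c)[1])))
# other slots: ends/centers
a=q(160,517,.13);print('R slot',a); 
# lip rear edge line
a=q(62,60,.134);c=q(68,440,.134);print(np.degrees(np.arctan2(-(a-c)[0],(a-c)[1])))
a=q(220,30,.13);c=q(212,345,.13);print(np.degrees(np.arctan2(-(a-c)[0],(a-c)[1])))
```

```text
end [0.4524843  0.35914117 0.13      ] free slot [0.43711184 0.35470413 0.13      ]
front [0.410493   0.34829358 0.134     ] 0.04336980058463514 fs [0.43739481 0.35605839 0.134     ]
width 0.012956762801900862
[0.41336248 0.43726699 0.164     ] [0.45855751 0.27910664 0.164     ] [0.43596    0.35818681 0.164     ] 0.16449099715031582 15.947525605725865
R slot [0.47889282 0.27464263 0.13      ]
16.030910497076526
16.577816694362138
```

Run:
```python
from h import *
d=np.array([np.cos(np.radians(57.2)),np.sin(np.radians(57.2))])
r.reach([.6565,-.1335,.50],[180,0,57.2])
s=snap('wrist','w2'); print(r.sense()['clock'],r.sense()['tcp_pos'])
for X in [(.6565,-.1335,.242),(.6735,-.1082,.242),(.64,-.1609,.242),(.5888,-.0295,.215),(.688,-.02,.19),(.605,-.0759,.215)]: print(proj(s,np.array(X)))
```

```text
3.3 [ 0.65656931 -0.13218141  0.50027866]
[319.35160943 255.92571203]
[320.44616198 204.68839169]
[320.90273016 305.97646015]
[133.59279281 162.88083993]
[263.16044738  58.44802617]
[201.00980025 211.3386847 ]
```

View pics/w2.png

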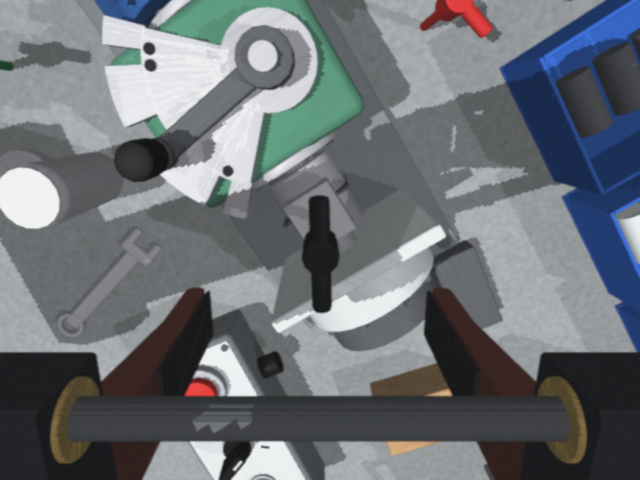

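The bar is centred at (320,252), predicted (319,256), so yaw and position are good. I'll descend and grip.

Run:
```python
from h import *
r.servo_line([.657,-.1328,.405],speed=.1)
r.grab(35); st=r.sense(); print(st['clock'],st['opening'],st['contact_force'],st['tcp_pos'])
s=snap('scene','s2');snap('wrist','w3')
crop('s2',250,150,120,100,6,'c11')
```

```text
5.4333 0.021490078653466135 [ 0.19658797  0.32480176 -0.09726085] [ 0.65701753 -0.13282048  0.40499567]
```

View pics/c11.png

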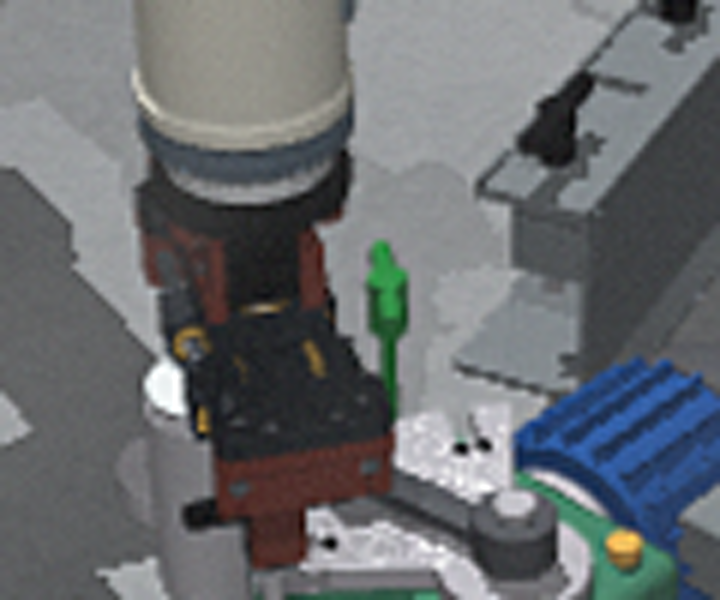

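View pics/w3.png

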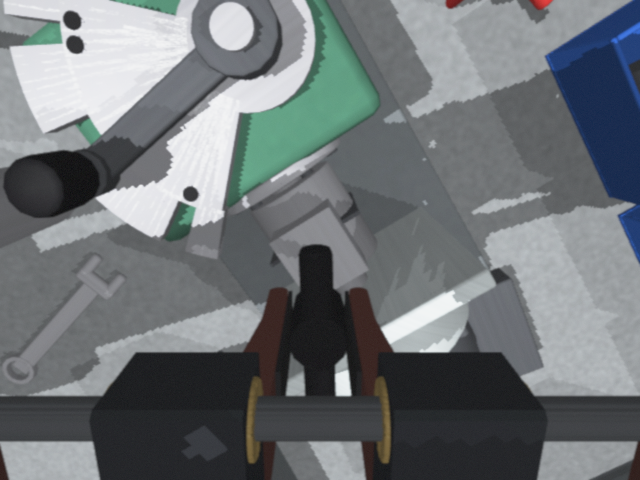

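Run:
```python
from h import *
s=load('w3')
d=np.array([np.cos(np.radians(57.2)),np.sin(np.radians(57.2)),0])
c=np.array([.657,-.1328,.242])
for k in (-.035,-.011,0,.011,.035): print(k,proj(s,c+k*d),proj(s,c+k*d+[0,0,.006]))
crop('w3',260,220,120,180,4,'c12')
r.servo_line([.657,-.1328,.455],speed=.08)
st=r.sense();print(st['clock'],st['opening'],st['contact_force'],st['torque'])
snap('scene','s3');snap('wrist','w4');crop('s3',240,130,120,120,5,'c13')
```

```text
-0.035 [318.68972239 414.12327754] [318.72128925 424.65184307]
-0.011 [318.60638032 360.8861923 ] [318.63630643 369.9449111 ]
0 [318.56578239 334.95312433] [318.5948187  343.23755476]
0.011 [318.52354919 307.97547989] [318.55159672 315.41378919]
0.035 [318.42522784 245.16995745] [318.45072322 250.4773689 ]
6.3083 0.021483402730262408 [ 0.5529991   0.38651996 -0.77961349] [-0.040838    0.14189673  0.08299417]
```

View pics/c12.png

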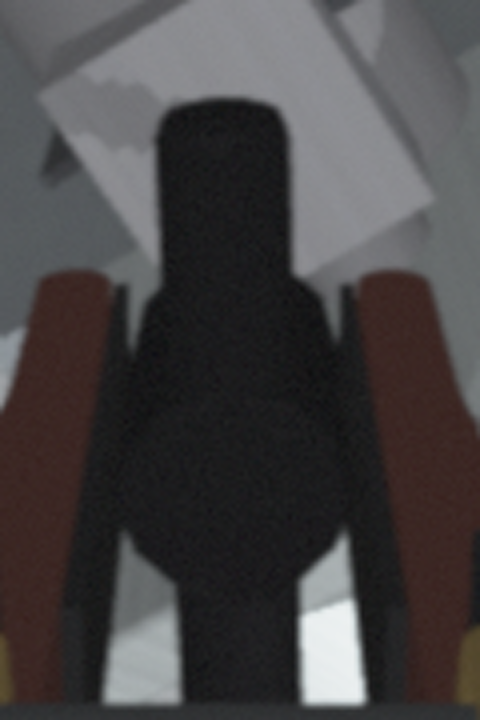

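View pics/c13.png

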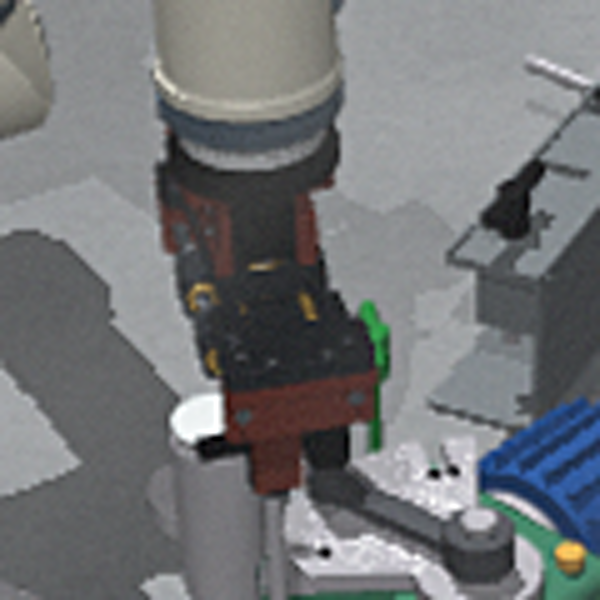

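View pics/w4.png

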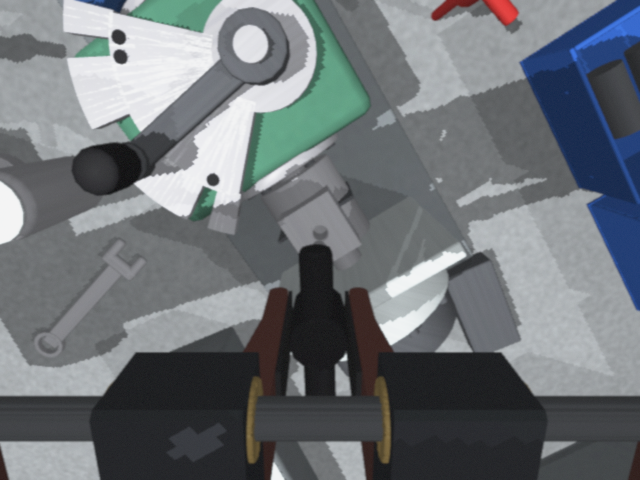

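The key is out of the hole (visible at (320,232)) and upright in the grip. I'll carry it to the front of the rack.

```bash
cat >> h.py <<'E'
YR=16.2
xr=np.array([np.cos(np.radians(YR)),np.sin(np.radians(YR)),0]); yr=np.array([-xr[1],xr[0],0])
FS=np.array([.437,.354,.158])
G=np.array([0,0,.163])
def st(): 
    s=r.sense(); print(round(s['clock'],2),s['tcp_pos'].round(4),s['contact_force'].round(2),s['torque'].round(2),round(s['opening'],4)); return s
E
python3 - <<'E'
from h import *
r.servo_line([.657,-.1328,.56],speed=.2)
p=FS-.06*xr+G
r.reach([p[0],p[1],.47],[180,0,90+YR])
r.servo_line([p[0],p[1],.332],speed=.15)
st()
snap('wrist','w5');snap('scene','s5');snap('top','t5');crop('s5',290,90,130,110,6,'c14');crop('w5',220,180,200,200,3.5,'c15')
E
```

```text
10.14 [0.3796 0.3373 0.3333] [-0.02  0.3   0.26] [-0.05  0.05 -0.03] 0.0214
```

View pics/c14.png

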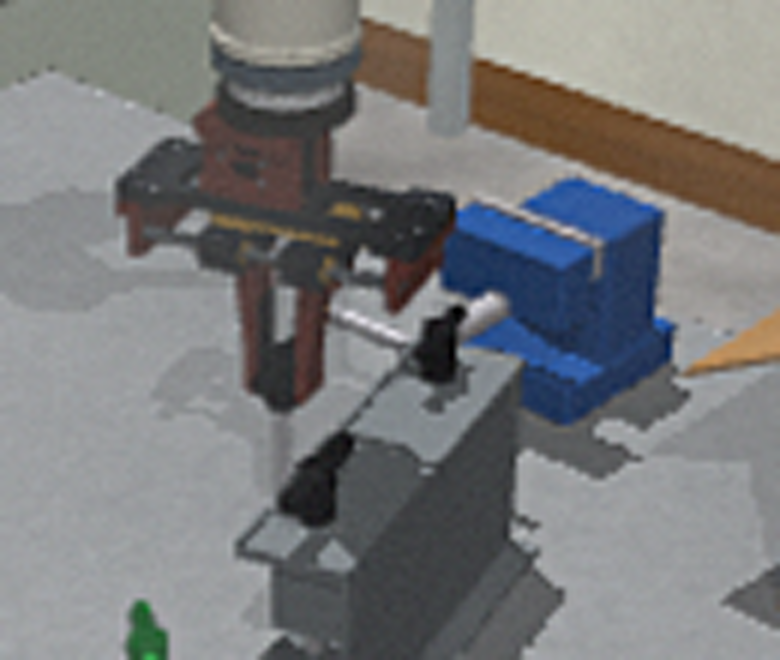

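View pics/w5.png

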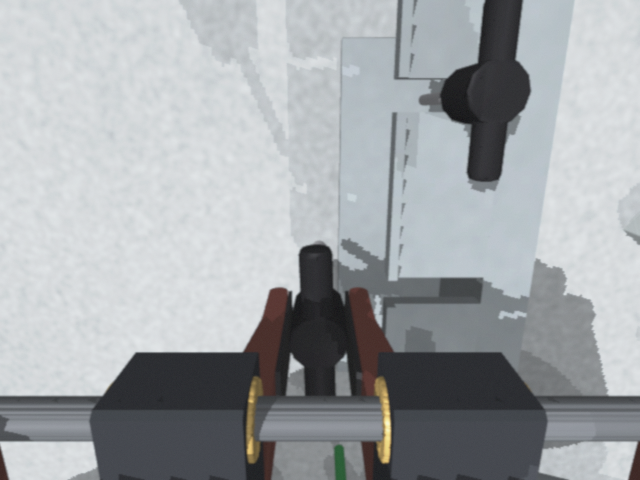

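Run:
```python
from h import *
crop('w5',370,260,130,60,6,'c16');crop('w5',270,230,100,180,3.3,'c17')
s=load('w5')
tc=np.array([.3796,.3373])
for k in range(-3,4): print(k,proj(s,np.array([*tc,.176])+k*.001*yr), proj(s,np.array([*tc,.130])+.075*xr+k*.001*yr),proj(s,np.array([*tc,.170])+(.035+k*.001)*yr))
```

```text
-3 [317.20299622 350.43438363] [478.72987725 297.45982523] [316.95247777 253.40006433]
-2 [317.19630882 347.98552248] [478.95731285 295.47457266] [316.94512232 250.69650268]
-1 [317.18959665 345.52759519] [479.18540455 293.48359309] [316.93773885 247.98264419]
0 [317.1828596  343.06055134] [479.41415519 291.4868617 ] [316.93032721 245.25842994]
1 [317.17609751 340.5843401 ] [479.64356764 289.48435353] [316.92288723 242.52380054]
2 [317.16931024 338.09891028] [479.87364476 287.47604346] [316.91541876 239.77869614]
3 [317.16249766 335.60421031] [480.10438946 285.46190627] [316.90792162 237.02305644]
```

View pics/c16.png

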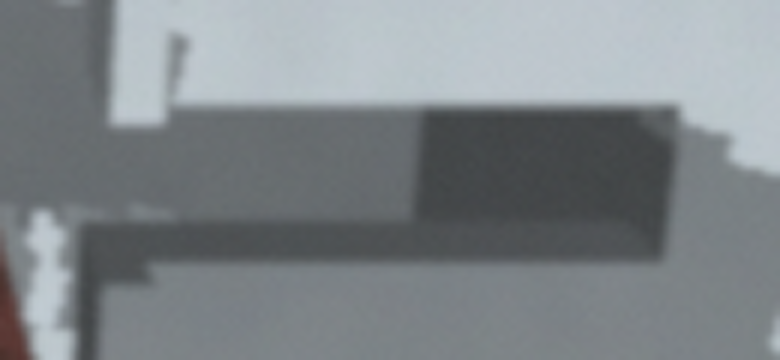

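View pics/c17.png

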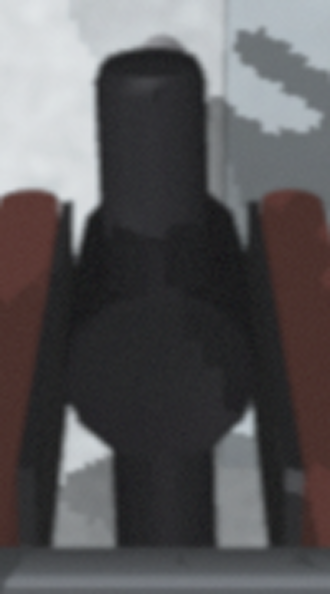

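The slot centre is within about 0.3 mm of the key's line, so I'll slide in while watching force.

Run:
```python
from h import *
p0=FS-.06*xr+.0003*yr+G; p0[2]=.332
for d in (.03,.045,.06):
    p=p0+d*xr
    r.servo_line(p,speed=.08)
    s=st()
    if np.linalg.norm(s['contact_force'])>6: print('STOP');break
snap('scene','s6');crop('s6',290,90,130,110,6,'c18');snap('wrist','w6')
```

```text
10.82 [0.4082 0.3459 0.3319] [ 0.08 -0.56 -1.47] [-0.03  0.04  0.05] 0.0218
11.16 [0.4225 0.3501 0.3319] [-0.36 -0.03 -0.98] [-0.04  0.02  0.08] 0.0217
11.5 [0.4369 0.3543 0.3318] [-0.21  0.17 -1.15] [-0.02  0.04  0.  ] 0.0211
```

View pics/c18.png

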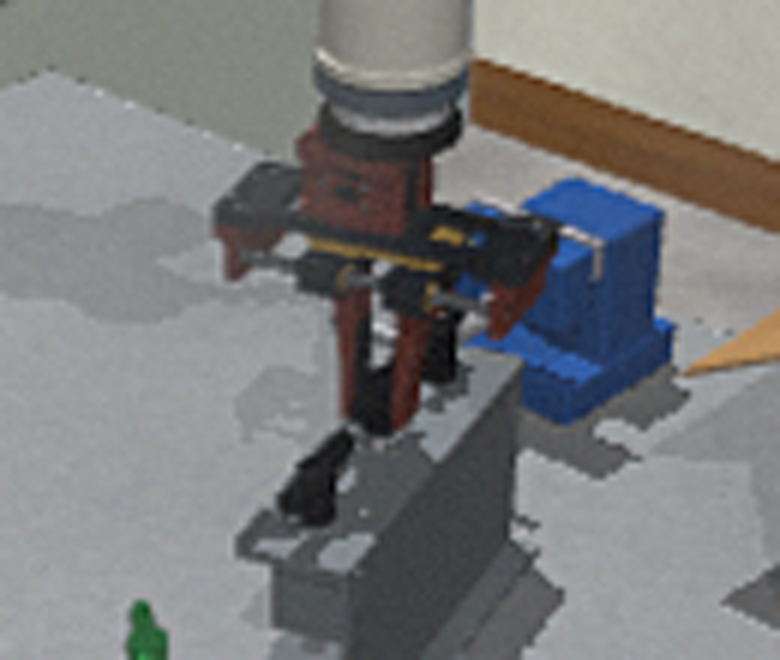

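View pics/w6.png

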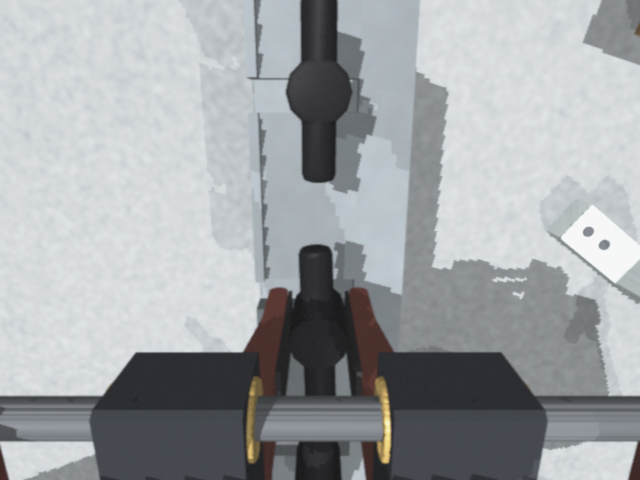

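Run:
```python
from h import *
p=FS+.0003*yr+G
for z in (.326,.323,.322,.321,.320,.319):
    p[2]=z; r.servo_line(p,speed=.04); s=st()
    if s['contact_force'][2]>3.5: break
```

```text
11.9 [0.4367 0.3542 0.3254] [ 0.66  0.38 -1.46] [-0.06  0.03  0.03] 0.021
12.15 [0.4369 0.3543 0.3227] [ 0.9  -0.05 -1.34] [-0.01  0.06 -0.03] 0.0213
12.4 [0.4369 0.3543 0.322 ] [-0.55  0.52 -1.09] [-0.05  0.    0.01] 0.0213
12.65 [0.4369 0.3543 0.321 ] [-1.15  0.31 -1.73] [-0.04  0.05  0.01] 0.0213
12.9 [0.4368 0.3542 0.3209] [-2.04 -1.19  4.58] [-0.29  0.42 -0.04] 0.0218
```

Contact came at z = 0.321, exactly as expected. I'll release and back off upward.

Run:
```python
from h import *
r.let_go(); st()
p=FS+G
r.servo_line([p[0],p[1],.40],speed=.15); r.servo_line([p[0],p[1],.50],speed=.25); r.wait(.2);st()
snap('scene','s7');crop('s7',290,100,130,100,6,'c19');snap('wrist','w7')
```

```text
14.01 [0.4369 0.3543 0.32  ] [-0.66  0.3  -0.64] [ 0.01  0.11 -0.03] 0.088
15.44 [0.4373 0.3542 0.4975] [ 0.05 -0.83  0.7 ] [-0.03  0.09  0.  ] 0.0878
```

View pics/c19.png

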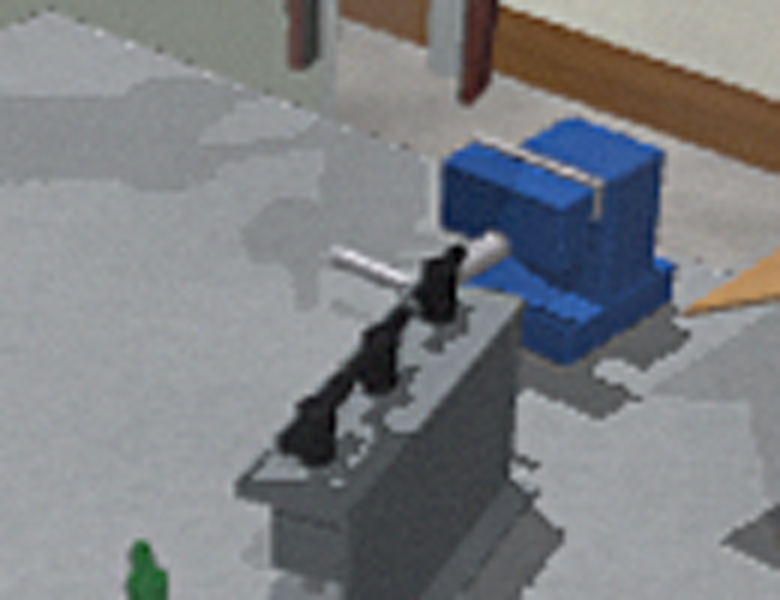

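View pics/w7.png

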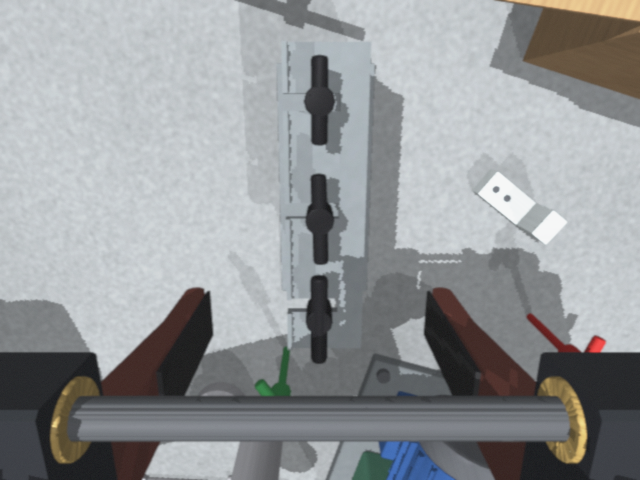

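The key hangs upright in the middle slot at w7 (320,218), with its neighbours unmoved. Next is the lever.

Run:
```python
from h import *
r.reach([.589,-.0295,.46],[180,0,5])
st()
s=snap('wrist','w8'); crop('w8',180,60,280,260,2.5,'c20')
for X in [(.5888,-.0295,.215),(.688,-.02,.19),(.605,-.0759,.215)]: print(proj(s,np.array(X)))
```

```text
17.07 [ 0.589  -0.0286  0.4602] [-0.74  0.04  0.23] [ 0.03  0.17 -0.04] 0.0878
[320.44351397 261.71628959]
[319.05268455  73.28167158]
[407.6613364  240.85111722]
```

View pics/w8.png

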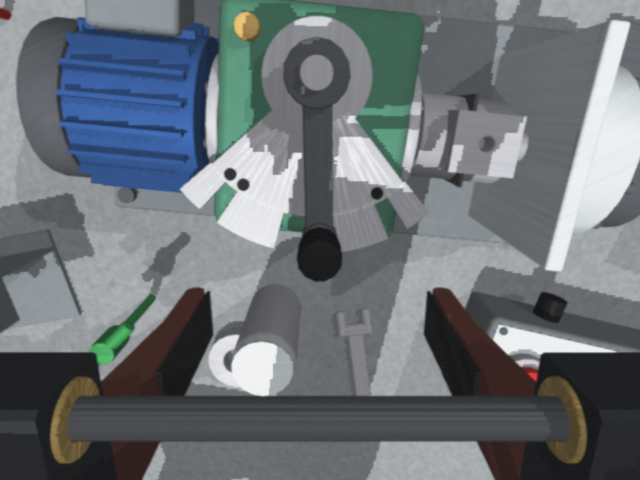

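View pics/c20.png

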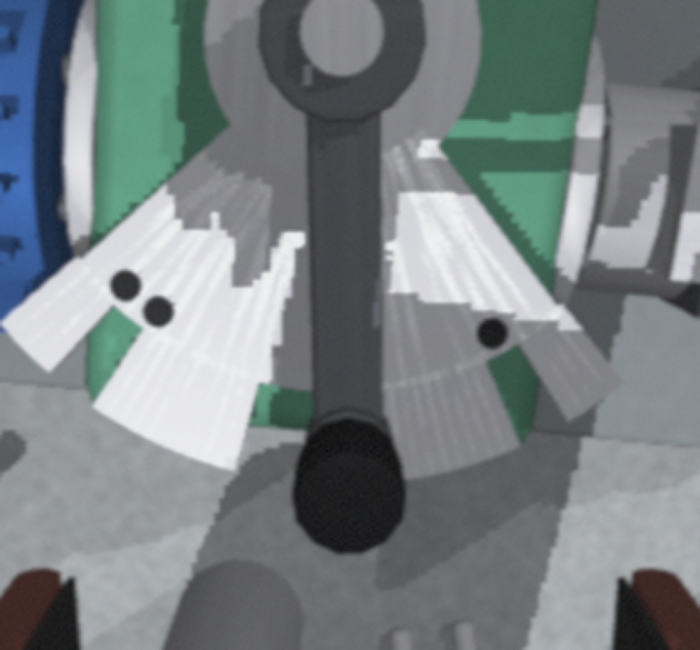

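Run:
```python
from h import *
s=load('w8')
f=lambda u,v,z:atz(s,180+u/2.5,60+v/2.5,z)
for z in (.15,.16,.17):
  pv=np.array([.688,-.020]); 
  for p in [(492,333),(141.5,298),(533,395)]:
    d=(f(*p,z)[:2]-pv); print(z,f(*p,z).round(4),np.linalg.norm(d).round(4),(np.degrees(np.arctan2(-d[1],-d[0]))).round(2))
print('pivot',f(342,33,.19),'knob',f(350,495,.215))
```

```text
0.15 [ 0.6186 -0.0657  0.15  ] 0.0831 33.35
0.15 [0.6198 0.0297 0.15  ] 0.0844 -36.08
0.15 [ 0.6023 -0.0792  0.15  ] 0.1041 34.64
0.16 [ 0.6203 -0.0642  0.16  ] 0.0809 33.11
0.16 [0.6214 0.028  0.16  ] 0.0821 -35.78
0.16 [ 0.6046 -0.0772  0.16  ] 0.1011 34.45
0.17 [ 0.622  -0.0626  0.17  ] 0.0786 32.85
0.17 [0.6231 0.0262 0.17  ] 0.0797 -35.45
0.17 [ 0.6069 -0.0752  0.17  ] 0.0981 34.24
pivot [ 0.6879343  -0.01877687  0.19      ] knob [ 0.59094682 -0.02906184  0.215     ]
```

```bash
cat >> h.py <<'E'
PV=np.array([.688,-.0197])
def kp(a,rad=.0995): # world angle deg
    return PV-rad*np.array([np.cos(np.radians(a)),np.sin(np.radians(a))])
E
python3 - <<'E'
from h import *
a=5.6; p=kp(a); print(p)
r.servo_line([*p,.40],[180,0,a],speed=.12)
r.servo_line([*p,.365],speed=.08); s=st()
r.grab(45); s=st()
snap('wrist','w9')
r.servo_line([*p,.3785],speed=.04); s=st()
snap('wrist','w10');snap('scene','s10');crop('s10',250,140,120,110,6,'c21')
E
```

```text
[ 0.58897487 -0.0294095 ]
18.36 [ 0.5889 -0.0294  0.3645] [ 0.2  -0.05 -0.95] [ 0.    0.1  -0.04] 0.088
19.34 [ 0.589  -0.0294  0.365 ] [-0.16  1.47  0.53] [0.01 0.14 0.02] 0.0254
19.88 [ 0.5891 -0.0294  0.3778] [ 2.83 -0.6  -8.  ] [-0.07 -0.34  0.06] 0.0248
```

View pics/w10.png

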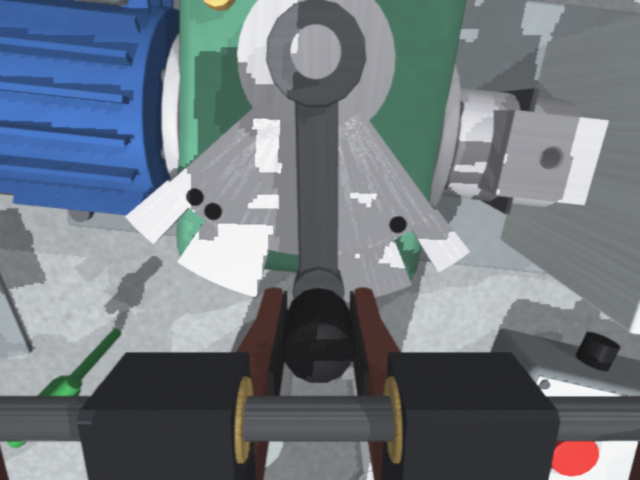

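View pics/c21.png

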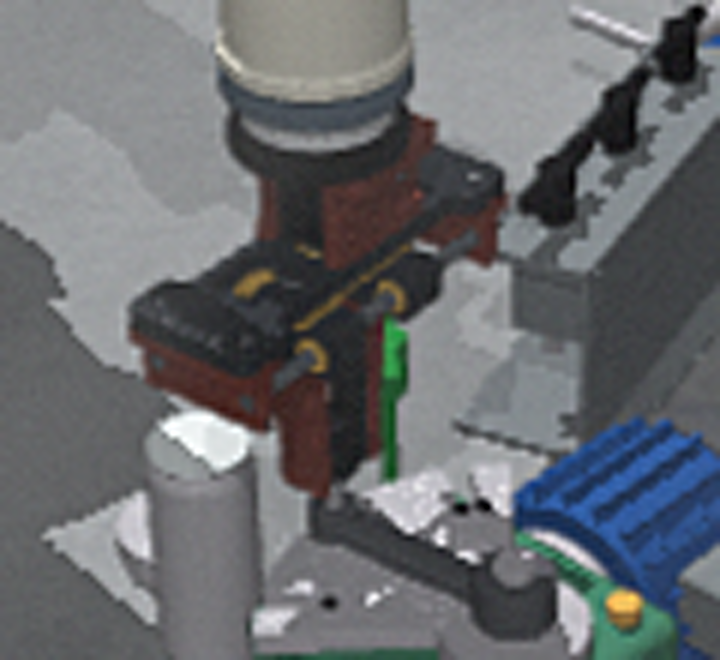

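Lifting 13 mm gives 8 N downward, matching the spring. Now I swing it along the arc.

Run:
```python
from h import *
for a in (11,17,23,29,33.9):
    p=kp(a); r.servo_line([*p,.3785],[180,0,a],speed=.06); s=st()
    if np.linalg.norm(s['contact_force'][:2])>15: print('STOP');break
snap('wrist','w11');snap('top','t11');crop('t11',280,160,160,110,5,'c22')
```

```text
20.29 [ 0.5904 -0.0387  0.3781] [ 2.77 -0.49 -8.22] [-0.12 -0.5   0.08] 0.0252
20.62 [ 0.5929 -0.0486  0.3784] [  3.05  -0.29 -10.23] [-0.05 -0.57  0.01] 0.0252
20.94 [ 0.5964 -0.0583  0.3784] [ 3.58  0.57 -8.71] [-0.02 -0.66  0.04] 0.0254
21.27 [ 0.601  -0.0676  0.3785] [ 5.47  0.76 -9.33] [ 0.   -0.72 -0.01] 0.0252
21.56 [ 0.6055 -0.0749  0.3785] [ 5.17  1.05 -9.71] [ 0.07 -0.75 -0.1 ] 0.0255
```

View pics/w11.png

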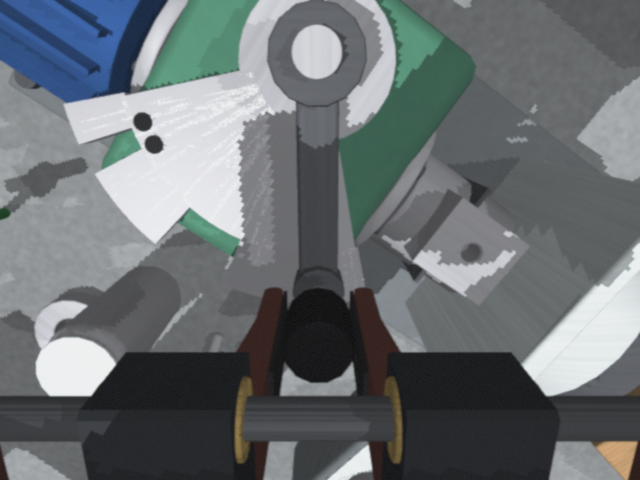

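Run:
```python
from h import *
p=kp(33.9)
for z in (.374,.371,.369,.367,.365):
    r.servo_line([*p,z],speed=.05); s=st()
    if s['contact_force'][2]>6: print('STOP');break
```

```text
21.91 [ 0.6054 -0.0748  0.3737] [ 4.97  1.93 -7.22] [ 0.21 -0.75 -0.11] 0.0249
22.16 [ 0.6054 -0.0748  0.3708] [ 4.63  2.29 -7.69] [ 0.23 -0.68 -0.11] 0.0254
22.41 [ 0.6054 -0.0749  0.3689] [ 3.9   3.17 -6.18] [ 0.39 -0.66 -0.11] 0.0254
22.66 [ 0.6054 -0.0749  0.3668] [ 3.43  2.36 -5.74] [ 0.44 -0.62 -0.07] 0.0252
22.91 [ 0.6054 -0.075   0.3651] [ 5.2   2.11 -5.6 ] [ 0.49 -0.61 -0.09] 0.025
```

The pin went down through the full 13 mm with only spring load, so it's in the notch. Release and verify.

Run:
```python
from h import *
p=kp(33.9)
r.let_go(); st()
r.servo_line([*p,.40],speed=.12); r.servo_line([*p,.47],speed=.25); st()
s=snap('wrist','w12');S=snap('scene','s12');T=snap('top','t12');crop('s12',255,195,100,80,7.5,'c23');crop('t12',300,180,120,90,6,'c24')
print(proj(S,np.array([*kp(33.9,.1),.215])),proj(T,np.array([*kp(33.9,.1),.215])))
```

```text
23.97 [ 0.6054 -0.0752  0.365 ] [0.24 0.22 0.06] [-0.07  0.11 -0.02] 0.0879
24.84 [ 0.6055 -0.0752  0.4701] [ 0.1   0.22 -0.42] [-0.04  0.1  -0.  ] 0.0876
[297.10539412 222.08548836] [361.7960121  238.89933774]
```

View pics/c23.png

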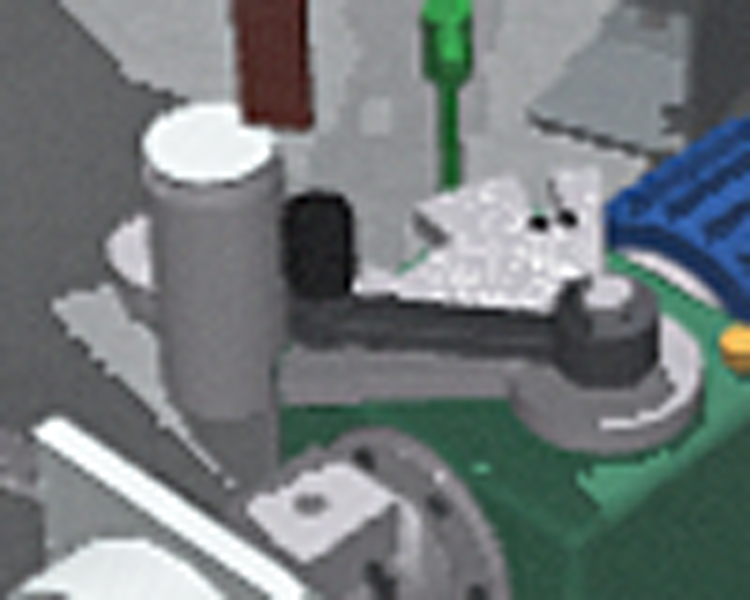

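View pics/w12.png

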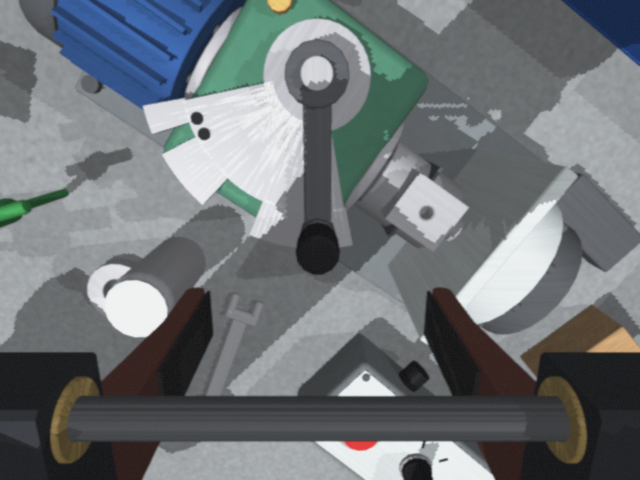

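The lever is in the one-dot notch. The knob top in the scene view is at (297.7,222.6), predicted (297.1,222.1) for fully down. Next is the start knob: the axis from e-stop, lamp and box corners is about (0.4243,-0.324), with station yaw -8.25°.

Run:
```python
from h import *
r.reach([.4243,-.324,.40],[180,0,21.5])
st()
s=snap('wrist','w13'); crop('w13',230,150,180,180,3.3,'c25')
c=np.array([.4243,-.324,.112]);d=np.array([np.cos(np.radians(21.5)),np.sin(np.radians(21.5)),0])
for k in(-.021,0,.021): print(proj(s,c+k*d))
print(proj(s,np.array([.4364,-.2404,.092])),proj(s,np.array([.415,-.388,.08])))
```

```text
26.19 [ 0.4249 -0.3235  0.4003] [0.15 1.1  0.53] [-0.05  0.15  0.01] 0.0878
[318.92494008 270.9106792 ]
[318.92411811 240.61899461]
[318.92326001 208.995701  ]
[208.83118449 171.8993497 ] [394.41472852 269.67837154]
```

View pics/w13.png

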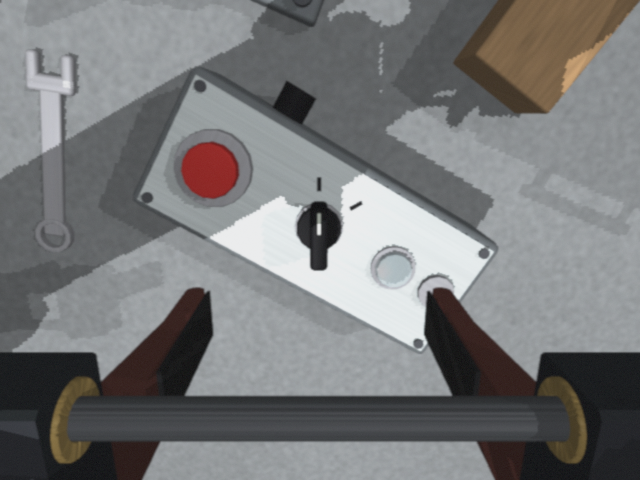

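View pics/c25.png

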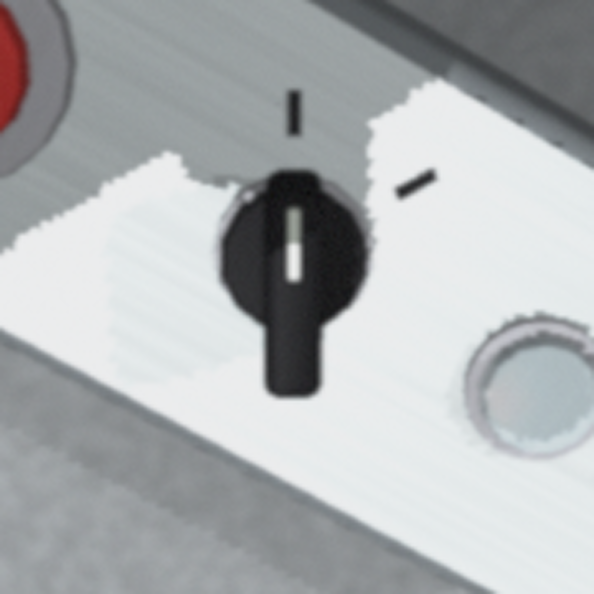

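The bar lies exactly along the predicted line, at column 319, rows 203–270. I'll descend, grip and turn.

Run:
```python
from h import *
r.servo_line([.4243,-.324,.31],speed=.15)
r.servo_line([.4243,-.324,.2745],speed=.06); st()
r.grab(40); st()
snap('scene','s14');crop('s14',120,180,150,140,5,'c26')
j=np.array(r.sense()['joints']); np.save('j0.npy',j); print(j)
```

```text
27.73 [ 0.4243 -0.324   0.2746] [-0.56  0.21  0.31] [-0.01  0.12 -0.01] 0.088
28.88 [ 0.4243 -0.3241  0.2745] [-0.24 -0.96  1.11] [-0.07  0.1  -0.2 ] 0.0117
[-4.10213943e+01 -4.20898281e+00  9.31914177e+01  1.33117630e-03
  9.10108622e+01  2.74924419e+01]
```

View pics/c26.png

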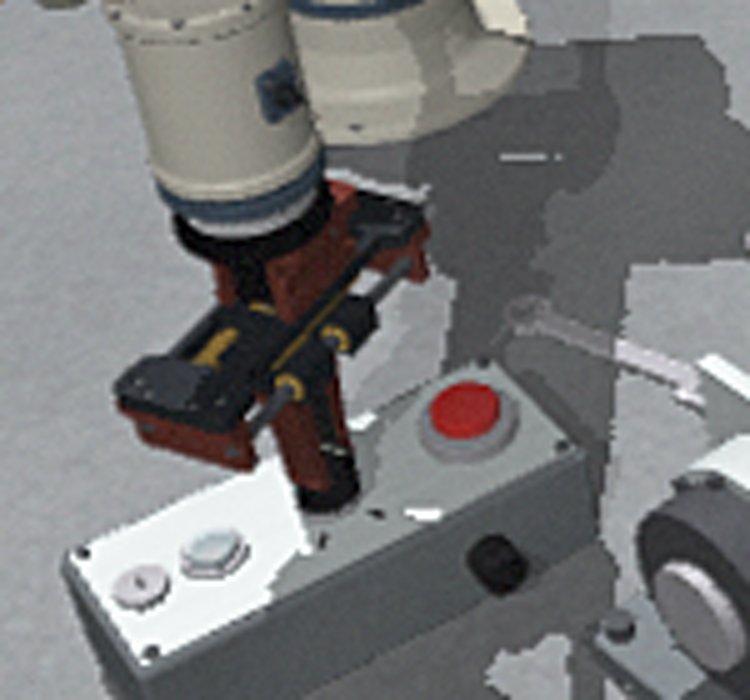

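Run:
```python
from h import *
j=np.load('j0.npy')
for d in (20,40,55,60,62,63.5):
    q=j.copy(); q[5]+=d; r.move_joints(q); print(d,end=' '); s=st()
    if abs(s['torque'][2])>.6: print('stop');break
r.wait(.2); st()
snap('scene','s15');crop('s15',120,180,150,140,5,'c27');r.wait(1.2); st()
```

```text
20 29.36 [ 0.4243 -0.3242  0.2745] [ 1.03 -1.25 -0.58] [-0.21  0.09  0.11] 0.012
40 29.78 [ 0.4243 -0.3242  0.2745] [ 0.74 -2.27 -0.56] [-0.49  0.08  0.12] 0.0118
55 30.14 [ 0.4242 -0.3243  0.2745] [ 0.69 -4.68 -1.8 ] [-0.66  0.07  0.16] 0.0117
60 30.39 [ 0.4242 -0.3243  0.2745] [ 0.16 -5.14 -1.93] [-0.85  0.14  0.2 ] 0.0116
62 30.64 [ 0.4242 -0.3243  0.2745] [ 0.14 -5.07 -2.37] [-0.94  0.22  0.58] 0.0119
63.5 30.89 [ 0.4243 -0.3243  0.2745] [-1.38 -6.22 -1.77] [-0.95  0.22  0.85] 0.0124
stop
31.09 [ 0.4243 -0.3243  0.2746] [-0.72 -5.38 -2.49] [-0.94  0.18  0.88] 0.012
32.34 [ 0.4243 -0.3243  0.2745] [-0.84 -5.48 -1.48] [-0.95  0.24  0.87] 0.0119
```

View pics/c27.png

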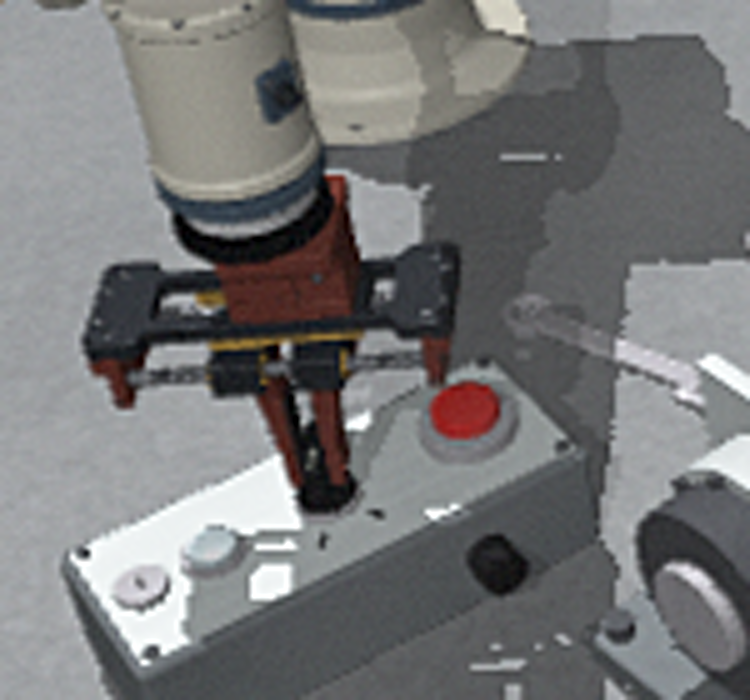

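Run:
```python
from h import *
r.let_go(); st()
r.servo_line([.4243,-.324,.32],speed=.08); r.servo_line([.4243,-.324,.42],speed=.25); r.wait(.2); st()
snap('scene','s16');snap('wrist','w16');snap('top','t16');crop('s16',120,130,300,220,2.6,'c28');crop('t16',390,270,140,100,5,'c29')
```

```text
33.57 [ 0.4243 -0.324   0.2745] [-0.37 -0.13  0.38] [-0.02  0.15 -0.01] 0.0879
35.03 [ 0.4243 -0.324   0.4177] [ 0.55 -1.13  0.41] [ 0.04  0.16 -0.05] 0.0878
```

View pics/w16.png

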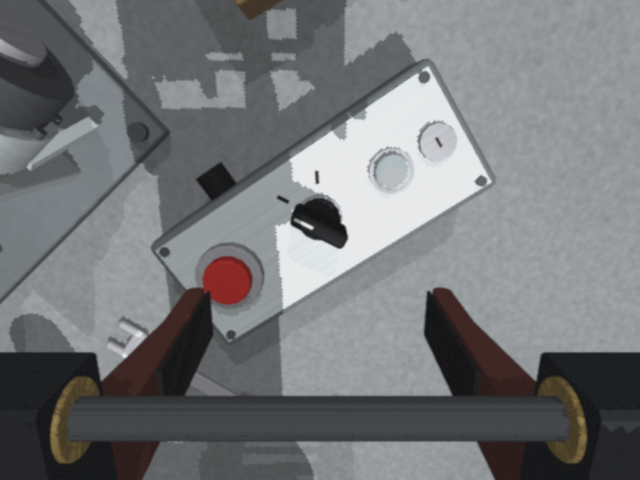

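View pics/c28.png

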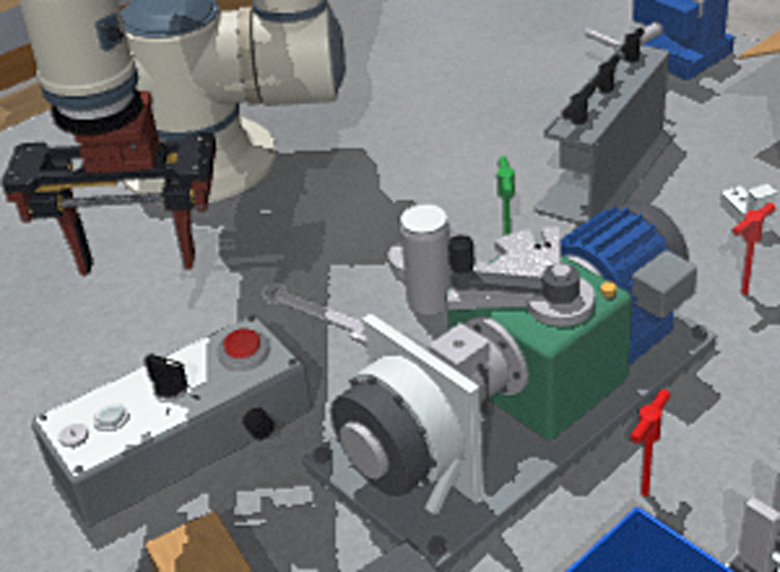

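View pics/t16.png

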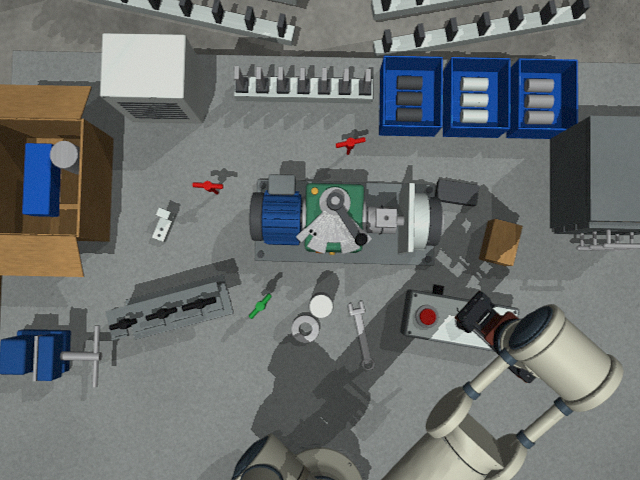

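Run:
```python
from h import *
s=load('w16')
a=atz(s,296,218,.112);b=atz(s,343,242,.112);print('bar angle',np.degrees(np.arctan2((a-b)[1],(a-b)[0])))
r.hand_in(); st()
```

```text
bar angle 20.001243929662667
the job is handed in; nothing more can be done
the job is handed in; nothing more can be done
```

The job is done in the order asked and handed in after about 35 s on the robot clock.

- **Key:** It came cleanly out of the coupling and hangs upright in the middle slot. The shoulder touched the plate at the expected height, and the neighbouring keys did not move.
- **Lever:** I lifted the knob 13 mm, with about 8 N of spring pull, and swung the lever to the one-dot notch. It then lowered the full 13 mm with only spring load. In the scene picture the knob's top lay within 1 pixel of the fully-down position.
- **Start knob:** I turned it clockwise until the torque rose to 0.88 N m, well above the spring's 0.155 N m, so it was on its stop. I held it there for about 1.5 s and released it. The bar then measured about 20°, against 21.5° for home, and it points at the home mark.
- **Rest of the bench:** The emergency stop still looks out. In the last pictures the other objects look to be where they started, and the gripper is clear of everything.

Two things to note:
- **Camera offset:** The wrist camera disagreed with the fixed cameras by up to about 2.5 mm along one axis. I lined the key up with the slot by comparing both in the same wrist picture.
- **Pilot lamp:** It showed no visible change after the start. The task did not say it should light, so I did not treat that as a fault.

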